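Vent the rinse manifold, draw its tight bungs and collect them in the drying tray

ROBOT

A 6-joint arm with a two-finger parallel gripper is mounted at the origin on the work surface. World frame = base frame: x ahead of the robot, y to its left, z up, the work surface at z = 0. Lengths are in m, angles in rad, forces in N, time in s.
With the tool pointing down it reaches from about 0.3 to 0.875 m from the base axis. Payload 6.4 kg.
Tool frame: the origin (TCP) lies at the centre of the arm's flange, where the gripper is bolted on; the fingertips stand 173 mm ahead of it and the grasp point (between the pads) lies 155 mm ahead of it; z points along the fingers, y is the line along which they close (so a half turn about z gives the same grasp; the last joint's range is limited). The gripper opens to 85 mm and grips with 20 to 120 N. Pads are 22 mm wide; open, the fingers measure 114 mm over their backs; the gripper's body (76 mm by 85 mm) begins 54 mm behind the grasp point. The pads swing forward as they close: fully open they stand 13 mm farther back than shut.
Start: joints at [-1.543, 0.181, 1.607, -0, 1.354, -0.206], TCP at [0.133, -0.559, 0.405] pointing down, gripper open.
Joint ranges: [-2.99, 2.99], [-0.89, 2.07], [0.3, 2.58], [-1.14, 4.28], [0, 2.63], [-3.12, 3.12]. Speed limits (rad/s): [2.57, 2.57, 3.01, 3.14, 3.14, 3.14].

INTERFACE

Orientations are given as a unit quaternion [w, x, y, z].
In Python, from station import env, effector, kin, cams, order, readout gives the robot as it stands. Calls block until the motion is done:
- env.movep(position, orientation): joint-space move of the TCP to a pose.
- env.move_straight(position, attitude=None, speed=0.15, max_force=None): straight line of the TCP; attitude=None keeps the orientation; speed is the mean speed in m/s. With max_force (N) it stops when the force on the tool has changed by that much, and returns True; else False.
- env.move_joints(angles): joint-space move.
- effector.set_gripper(opening): finger opening in m; the grip force is fixed at half the most; returns when the fingers have stopped.
- env.sleep(seconds).
- kin.ik(position, orientation): joint angles nearest the present ones, or None.
- cams.read_camera(name): name is "scene" or "side" or "wrist"; returns a dict with "color" (400x640x3 uint8, red, green, blue), "fx", "fy", "cx", "cy" (pixels), "camera_from_world" (4x4, takes a point from world to camera coordinates). Camera axes: x right, y up, looking along -z (the intrinsics and any distortion apply to the point x, -y, -z); pixel columns grow to the right and rows downward; lengths in m; the calibration is good to about 2 mm. A picture is of the moment at which its call begins. There is no depth.
A pose or a line that the arm cannot do raises env.MotionError and nothing moves.
- order.finish_job(): hands the job in; it is judged then, once.
Readings, each from a call of its own:
- readout.get_time(): time.
- readout.get_q(): joint angles.
- readout.get_dq(): joint speeds.
- readout.get_tau(): joint torques, N m.
- readout.get_eef_pos(): TCP position.
- readout.get_orientation(): TCP orientation.
- readout.get_ft_force(): force on the tool from outside, world axes, zero at the start.
- readout.get_moment(): the same for the moment, N m.
- readout.get_grip_width(): finger opening in m.
- readout.get_grasp_force(): force on a finger pad.
Only numpy, scipy, OpenCV 4.12 (cv2) and the standard library are available. Lean on these libraries where they do the work, as an engineer would, in place of code of your own. Each camera call takes 0.05 s, during which the arm holds its last target. There are 200 camera calls.

TASK

Get the rinse manifold ready for cleaning. With all the bungs still in, first turn the vent knob little by little until the pointer stands at the set marker. Push the drying tray, which stands on its side, over onto its base without picking it up. Draw every bung out of the manifold, rocking it from side to side as it comes rather than hauling it straight up, which would lift the manifold off the bench, and put all the bungs in the tray; knock nothing over, and leave the pointer at the mark.

Things in the scene. Friction and masses are not known exactly. Their poses are not given: they have to be found in the camera images.
- manifold: heavy steel rinse manifold (4 kg) standing loose on the bench, 74 (x) x 290 (y) x 60 mm (z), with four rectangular ports in a row along y, at y = -105, -35, +35, +105 mm. Origin: centre of its underside, z up. Each port is 28 (x) x 42 mm (y) and 30 mm deep (its floor 30 mm above the bench)
- port0 (a point): centre of the mouth of the port at y = -105 mm, 60 mm above the bench. In every port two sprung rubber lips, one on either y side, 10 mm below the mouth, pinch the shank by friction; a bung is free once its underside is about 22 mm above the port floor
- port1 (a point): centre of the mouth of the port at y = -35 mm. A bung resists a straight pull with 40 to 55 N, while 23 N on an end port or 32 N on an inner port already lifts the manifold's end off the bench, which must not happen; rocking needs little pull
- port2 (a point): centre of the mouth of the port at y = +35 mm. To walk a bung out, tilt it about 0.15 to 0.2 rad one way and then the other in the manifold's y-z plane (turning about the manifold's x, about a point at the height of the lips), rising some 3 to 4 mm a swing
- port3 (a point): centre of the mouth of the port at y = +105 mm
- knob_grip (a point): point on the vertical axis of the regulator's black bar knob, at the height to grip, 78 mm above the bench (bar 52 x 14 mm, 34 mm tall: from 26 mm below to 8 mm above this point, on a round base 44 mm across). Its x runs along the bar and turns with the knob. The knob stays where it is left; about 0.05 N m turns it
- vent_knob (a joint): angle of the knob, 0 to 5 rad, growing clockwise seen from above; each rad moves the pointer 20 mm towards the regulator's +y (left, seen from the robot)
- regulator: fixed grey vent regulator, 130 (x) x 140 (y) x 36 mm (z). Origin: centre of its underside, z up. Knob axis at x = -25 mm, y = 0; on its far side (+x) a white scale along y, on which a dark pointer slides (coupled to the knob) and a steel set marker is clamped
- pointer_tip (a point): tip of the dark sliding pointer on the scale; the pointer travels along the regulator's y
- marker_tip (a point): tip of the steel set marker, clamped at the far edge of the scale and pointing at the pointer; its axes are the regulator's. The pointer is at the mark when both tips have the same place along the regulator's y
- tray: grey plastic drying tray, open box 130 (x) x 160 (y) x 40 mm (z), walls and floor 5 mm, 350 g. Origin: centre of its underside, z out of its open side. It starts standing on a 160 mm side wall, 130 mm tall, 40 mm thick, its z level and pointing roughly to the robot; a push at its top from the open side, away from the robot, topples it onto its base
- bung0: black rubber bung of the port at y = -105 mm: shank 24 (x) x 30 (y) x 44 mm (z), on it a finger tab 34 (x) x 16 (y) x 42 mm; 86 mm tall, 60 g. Origin: centre of the shank's underside, z towards the tab. Rock it along its y (the tab's thin way). At the start it stands in its port, origin 30 mm above the bench, axes as the manifold's. Absent (None) in some runs
- bung1: black rubber bung of the port at y = -35 mm: shank 24 (x) x 30 (y) x 44 mm (z), on it a finger tab 34 (x) x 16 (y) x 42 mm; 86 mm tall, 60 g. Origin: centre of the shank's underside, z towards the tab. Rock it along its y (the tab's thin way). At the start it stands in its port, origin 30 mm above the bench, axes as the manifold's. Absent (None) in some runs
- bung2: black rubber bung of the port at y = +35 mm: shank 24 (x) x 30 (y) x 44 mm (z), on it a finger tab 34 (x) x 16 (y) x 42 mm; 86 mm tall, 60 g. Origin: centre of the shank's underside, z towards the tab. Rock it along its y (the tab's thin way). At the start it stands in its port, origin 30 mm above the bench, axes as the manifold's. Absent (None) in some runs
- bung3: black rubber bung of the port at y = +105 mm: shank 24 (x) x 30 (y) x 44 mm (z), on it a finger tab 34 (x) x 16 (y) x 42 mm; 86 mm tall, 60 g. Origin: centre of the shank's underside, z towards the tab. Rock it along its y (the tab's thin way). At the start it stands in its port, origin 30 mm above the bench, axes as the manifold's. Absent (None) in some runs
- reagent: bystander: brown reagent bottle, 60 mm across, 125 mm tall; origin at the centre of its underside
- jar: bystander: glass jar, 64 mm across, 80 mm tall; origin at the centre of its underside
- dishes: bystander: stack of clear dishes, 90 mm across, 41 mm tall; origin at the centre of its underside
- flask: bystander: flat clear culture flask with an orange cap, 85 x 120 x 34 mm; origin at the centre of its underside
- tipbox: bystander: blue box of pipette tips with a clear lid, 87 x 122 x 72 mm; origin at the centre of its underside
- slidebox: bystander: grey slide box, 87 x 57 x 28 mm; origin at the centre of its underside

How it is judged:
By the outcome, as a careful person would: the job done as asked, in the order asked, and still so for the second after the job is handed in, with the robot touching nothing.
Of bung0, bung1, bung2, bung3 only 2 to 3 are there at a start; the rules pass over those that are not, and their reading is None.
At some moment in a run one of tray may be knocked a few centimetres aside while the robot is not near it.
Once in a run the grip may slacken for a moment while it holds something.
It also fails if it takes over 210 s, if anything falls off the work surface, if the arm or the gripper's body presses on something with over 40 N, if the wrist force passes 120 N, or if a joint passes its speed limit or range.

## Working session

There is one attempt and no reset: what is moved stays moved. The work goes in short steps, each a Python script; the robot and the scene stay as the last script left them, time stands still between calls to the robot, and variables do not carry over. Pictures are saved under pics/ and viewed, at most 14 in all, crops included, and the job is handed in when it is done.

```bash
ls; mkdir -p pics
python3 - <<'E'
from station import env, effector, kin, cams, order, readout
import cv2,numpy as np
for n in ("scene","side"):
    c=cams.read_camera(n); cv2.imwrite(f"pics/{n}0.png",c["color"][...,::-1])
    print(n,c["fx"],c["fy"],c["cx"],c["cy"],[k for k in c]); print(np.round(c["camera_from_world"],4).tolist())
print(readout.get_time(),readout.get_orientation())
E
```

```text
pics
scene 462.2132202278669 462.2132202278669 320.86675446869117 202.20729704440575 ['color', 'fx', 'fy', 'cx', 'cy', 'camera_from_world']
[[0.3704, 0.9289, -0.0075, -0.1894], [-0.7683, 0.3109, 0.5596, 0.4457], [0.5221, -0.2015, 0.8287, -1.469], [0.0, 0.0, 0.0, 1.0]]
side 403.5555086251618 403.5555086251618 318.22197377134955 201.00055019247122 ['color', 'fx', 'fy', 'cx', 'cy', 'camera_from_world']
[[-0.9955, -0.0942, -0.0044, 0.6196], [0.0499, -0.5665, 0.8225, -0.1065], [-0.08, 0.8187, 0.5687, -1.0253], [0.0, 0.0, 0.0, 1.0]]
0.1 [-7.87404224e-04  9.93172576e-01  1.16651667e-01  6.04331361e-05]
```

View pics/scene0.png

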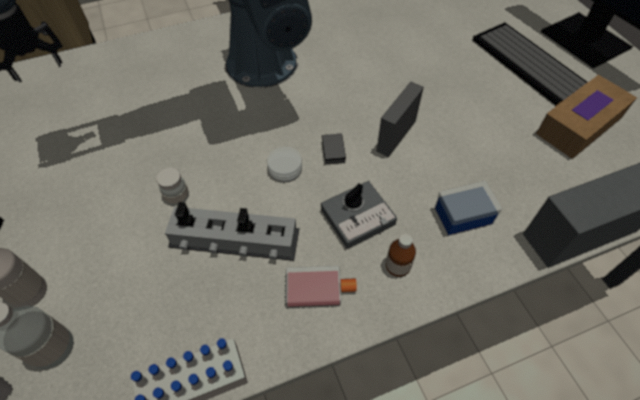

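View pics/side0.png

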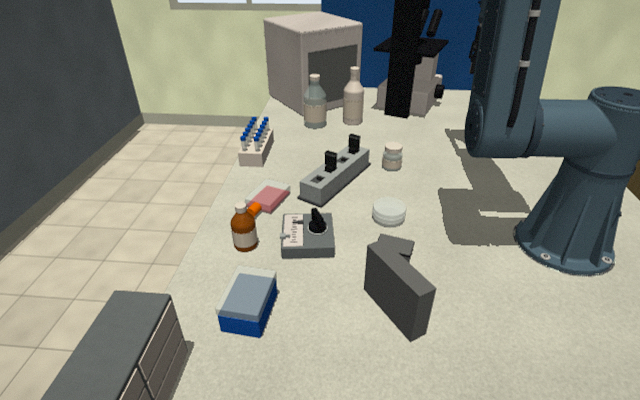

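```bash
cat > h.py <<'E'
from station import env, effector, kin, cams, order, readout
import cv2,numpy as np
from scipy.spatial.transform import Rotation as R
def shot(n,name,box=None,k=1):
    c=cams.read_camera(n); im=c["color"][...,::-1]
    if box: im=im[box[1]:box[3],box[0]:box[2]]
    cv2.imwrite(f"pics/{name}.png",cv2.resize(im,None,fx=k,fy=k,interpolation=cv2.INTER_CUBIC)); 
    np.savez(f"pics/{name}.npz",T=c["camera_from_world"],K=[c["fx"],c["fy"],c["cx"],c["cy"]],o=(box or (0,0))[:2],k=k); return c
def p2w(name,u,v,z):
    d=np.load(f"pics/{name}.npz"); fx,fy,cx,cy=d["K"]; T=d["T"]; u=u/d["k"]+d["o"][0]; v=v/d["k"]+d["o"][1]
    ray=T[:3,:3].T@np.array([(u-cx)/fx,-(v-cy)/fy,-1]); o=-T[:3,:3].T@T[:3,3]
    return o+ray*(z-o[2])/ray[2]
def w2p(name,p):
    d=np.load(f"pics/{name}.npz"); fx,fy,cx,cy=d["K"]; c=d["T"][:3]@np.r_[p,1]
    return ((np.array([cx-fx*c[0]/c[2],cy+fy*c[1]/c[2]])-d["o"])*d["k"]).round(1)
def quat(yaw,rx=None):
    """tool down; finger closing line (tool y) along world direction yaw+90deg (tool x along yaw)."""
    r=R.from_euler('z',yaw)*R.from_euler('x',np.pi)
    q=r.as_quat(); return np.r_[q[3],q[:3]]
E
python3 - <<'E'
from h import *
shot("scene","s1",(150,75,430,275),2.8)
E
```

```text
(no output)
```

View pics/s1.png

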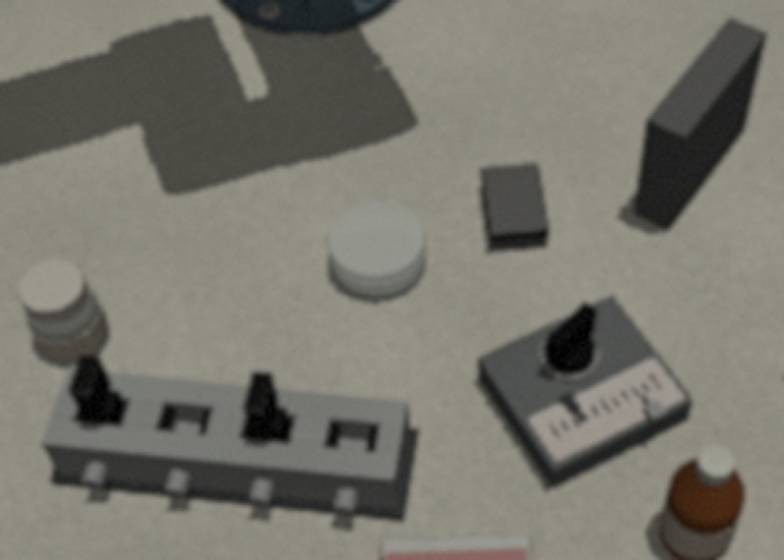

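Run:
```python
from h import *
for n,z,P in [("man",.06,[(68,374),(409,402),(392,477),(45,443)]),("reg",.036,[(479,362),(612,298),(690,404),(548,474)]),("tray",.13,[(733,20),(765,35),(686,137),(650,120)]),("jar",.08,[(52,287)]),("dish",.041,[(378,232)]),("slide",.028,[(482,170),(535,165),(548,234),(488,236)]),("ptr,mark",.04,[(575,408),(645,402)]),("bott",.125,[(716,462)]),("knobtop",.086,[(580,325)])]:
    W=np.array([p2w("s1",u,v,z) for u,v in P]);print(n,W[:,:2].round(3).tolist(),W.mean(0).round(3)[:2])
    if len(P)==4: 
        print("  edges",np.linalg.norm(W-np.roll(W,-1,0),axis=1).round(3),[np.degrees(np.arctan2(*(b-a)[1::-1])).round(1) for a,b in zip(W,np.roll(W,-1,0))])
```

```text
man [[0.496, -0.364], [0.629, -0.108], [0.69, -0.145], [0.555, -0.395]] [ 0.593 -0.253]
  edges [0.289 0.071 0.285 0.067] [np.float64(62.5), np.float64(-31.0), np.float64(-118.3), np.float64(152.5)]
reg [[0.599, -0.034], [0.58, 0.102], [0.706, 0.115], [0.722, -0.023]] [0.652 0.04 ]
  edges [0.137 0.127 0.139 0.124] [np.float64(98.1), np.float64(6.3), np.float64(-83.1), np.float64(-174.7)]
tray [[0.387, 0.309], [0.416, 0.327], [0.505, 0.2], [0.474, 0.18]] [0.446 0.254]
  edges [0.035 0.155 0.037 0.156] [np.float64(31.3), np.float64(-55.2), np.float64(-146.4), np.float64(124.1)]
jar [[0.417, -0.356]] [ 0.417 -0.356]
dish [[0.433, -0.068]] [ 0.433 -0.068]
slide [[0.387, 0.053], [0.401, 0.104], [0.485, 0.081], [0.466, 0.028]] [0.435 0.067]
  edges [0.052 0.087 0.056 0.083] [np.float64(75.1), np.float64(-15.1), np.float64(-109.6), np.float64(162.1)]
ptr,mark [[0.675, 0.023], [0.692, 0.08]] [0.683 0.051]
bott [[0.804, 0.074]] [0.804 0.074]
knobtop [[0.627, 0.046]] [0.627 0.046]
```

Run:
```python
from h import *
for u,v in [(440,190),(490,186),(498,205),(447,216)]:
    d=p2w("scene0",u,v,.072) if 0 else p2w("s1",(u-150)*2.8,(v-75)*2.8,.072); print(d.round(3))
env.movep([0.60,0.037,0.40],quat(np.radians(7)))
shot("wrist","w1",None,1.25)
print(readout.get_q().round(2),w2p("w1",[.627,.037,.086]))
```

```text
[0.689 0.234 0.072]
[0.724 0.35  0.072]
[0.777 0.337 0.072]
[0.759 0.212 0.072]
[-0.14  0.24  1.54 -0.    1.36  1.31] [409.1 199.3]
```

View pics/w1.png

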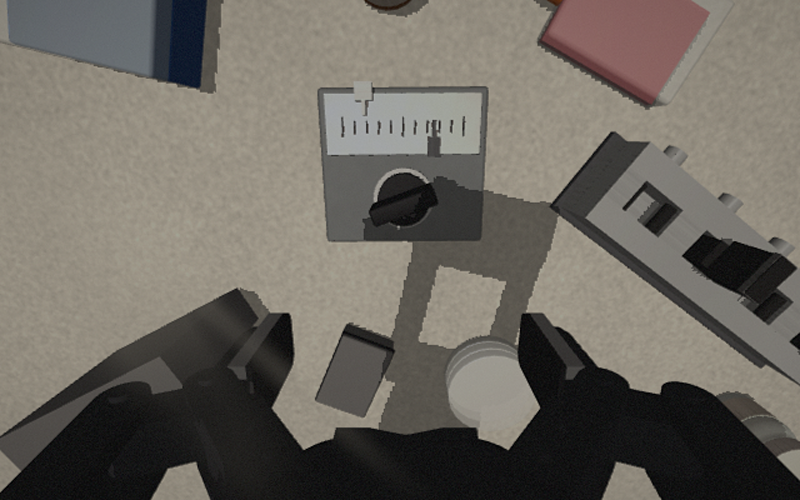

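Run:
```python
from h import *
f=lambda u,v,z:p2w("w1",u,v,z)
c=[f(319,88,.036),f(487,88,.036),f(482,240,.036),f(327,241,.036)]
print(np.array(c).round(3).tolist(),np.mean(c,0))
a,b=f(371,213,.086),f(437,192,.086); print(a,b,(a+b)/2,np.degrees(np.arctan2(*(a-b)[1::-1])))
yv=c[0]-c[1]; yv/=np.linalg.norm(yv); print("regyaw",np.degrees(np.arctan2(-yv[0],yv[1])))
p,m=f(434,121,.04),f(365,114,.04);print(p,m,(m-p)@yv)
for P in ((319,88,.036),(319,88,.0)):print(f(*P))
```

```text
[[0.7, 0.119, 0.036], [0.717, -0.016, 0.036], [0.591, -0.034, 0.036], [0.573, 0.105, 0.036]] [0.64508211 0.04334907 0.036     ]
[0.61329996 0.06417369 0.086     ] [0.63491321 0.01712998 0.086     ] [0.62410659 0.04065183 0.086     ] 114.67542411491233
regyaw 6.930861355601798
[0.68620507 0.0233687  0.04      ] [0.68478039 0.0799197  0.04      ] 0.056309673668734496
[0.70025737 0.11912472 0.036     ]
[0.70341911 0.12710367 0.        ]
```

Run:
```python
from h import *
effector.set_gripper(0.05)
q=quat(np.radians(114.7)); x,y=.623,.041
env.movep([x,y,.33],q); env.move_straight([x,y,.233],max_force=15,speed=.1)
effector.set_gripper(0.0); print(readout.get_grip_width(),readout.get_grasp_force(),readout.get_ft_force().round(1),readout.get_time())
j=np.array(readout.get_q()); print(j.round(3))
for i in range(13):
    j[5]+=.2; env.move_joints(j)
    if i%4==3: print(readout.get_ft_force().round(1),readout.get_moment().round(2),readout.get_grip_width())
print(readout.get_time())
shot("wrist","w2",None,1.25)
```

```text
0.012942992611688174 59.770655035972595 [-9.8 -2.7  9.7] 6.4833
[-0.125  0.481  1.592 -0.002  1.073 -0.555]
[-5.5 -1.8  3.6] [-0.33  0.64 -0.02] 0.013055836126523376
[-6.2 -0.7  4.6] [-0.17  0.88  0.04] 0.012955092552652791
[-6.3  0.3  4.9] [ 0.06  0.98 -0.02] 0.013095202833895552
10.4917
```

View pics/w2.png

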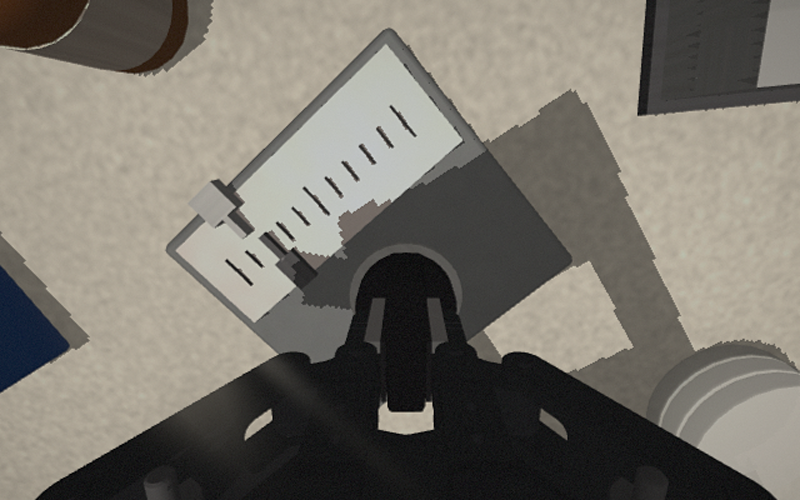

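Run:
```python
from h import *
yv=np.array([-np.sin(np.radians(7)),np.cos(np.radians(7)),0])
f=lambda u,v:p2w("w2",u,v,.041)
print(f(246,237),f(264,235),(f(246,237)-f(264,235))@yv)
# direction of scale edge in image
a,b=f(176,245),f(390,33); d=a-b; print("yaw",np.degrees(np.arctan2(-d[0],d[1])))
a,b=p2w("w2",258,320,.037),p2w("w2",462,143,.037); d=a-b; print("yaw",np.degrees(np.arctan2(-d[0],d[1])))
shot("wrist","w3",(150,150,270,240),6.6)
```

```text
[0.68349222 0.0829404  0.041     ] [0.67980688 0.07581583 0.041     ] 0.006622340233782262
yaw 7.473733549674375
yaw 7.134836672490443
```

View pics/w3.png

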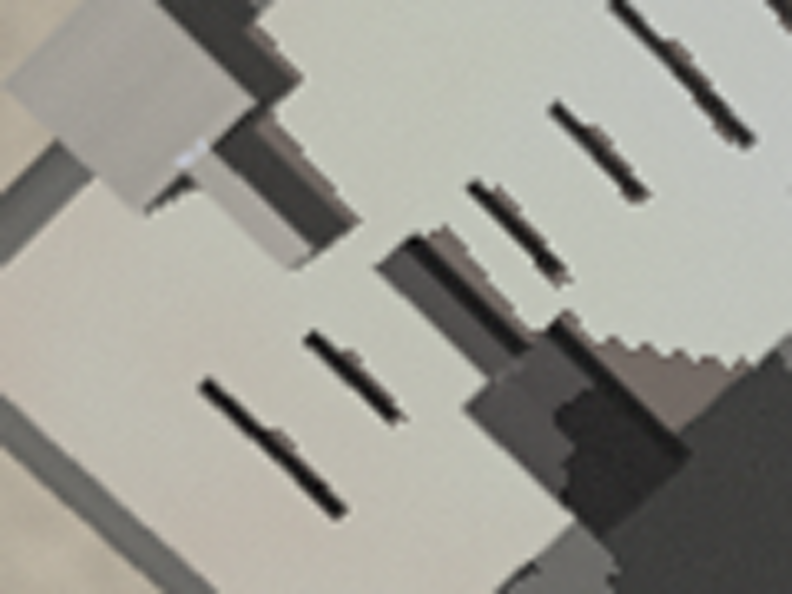

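Run:
```python
from h import *
yv=np.array([-np.sin(np.radians(7.1)),np.cos(np.radians(7.1)),0]); xv=np.array([yv[1],-yv[0],0])
s=lambda n,u,v,z:(p2w(n,u,v,z)@yv*1e3).round(2)
X=lambda n,u,v,z:(p2w(n,u,v,z)@xv*1e3).round(2)
d=np.load("pics/w3.npz");T=d["T"];c=-T[:3,:3].T@T[:3,3];print("cam",c)
for z in (.036,.038,.04,.042,.044,.048):
    print(z,"ptr L,R",s("w3",378,265,z),s("w3",415,238,z),"mark top L,R",s("w3",295,268,z),s("w3",318,252,z),"lowR",s("w3",358,220,z),"x",X("w3",396,252,z),X("w3",306,260,z),X("w3",358,220,z))
```

```text
cam [0.68064182 0.00164261 0.20336438]
0.036 ptr L,R -3.9 -8.03 mark top L,R 1.66 -0.88 lowR -5.53 x 684.58 689.13 688.62
0.038 ptr L,R -4.84 -8.92 mark top L,R 0.65 -1.85 lowR -6.45 x 684.47 688.97 688.47
0.04 ptr L,R -5.78 -9.81 mark top L,R -0.35 -2.83 lowR -7.37 x 684.37 688.8 688.31
0.042 ptr L,R -6.72 -10.7 mark top L,R -1.36 -3.8 lowR -8.29 x 684.26 688.64 688.16
0.044 ptr L,R -7.66 -11.59 mark top L,R -2.36 -4.78 lowR -9.21 x 684.15 688.48 688.0
0.048 ptr L,R -9.53 -13.37 mark top L,R -4.37 -6.73 lowR -11.05 x 683.94 688.16 687.69
```

Run:
```python
from h import *
j=np.array(readout.get_q())
for d in (.05,.05,.05): j[5]+=d; env.move_joints(j)
effector.set_gripper(0.05)
p=np.array(readout.get_eef_pos()); env.move_straight([p[0],p[1],.30],speed=.1)
env.move_straight([p[0]+.003,p[1]+.08,.30])
c=shot("wrist","w4",(245,130,365,220),6.6)
T=c["camera_from_world"];print(-T[:3,:3].T@T[:3,3],w2p("w4",[.684,.082,.04]),readout.get_q().round(2))
```

```text
[0.6770913  0.07303145 0.26912371] [ 408.2 -135.2] [ 0.    0.42  1.53 -0.    1.2   2.31]
```

View pics/w4.png

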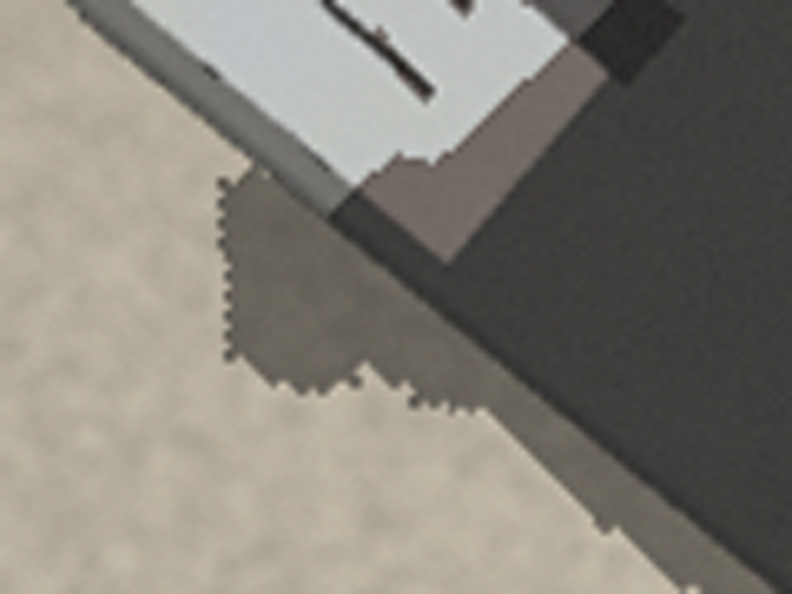

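Run:
```python
from h import *
shot("wrist","w5",(247,65,367,155),6.6)
```

```text
(no output)
```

View pics/w5.png

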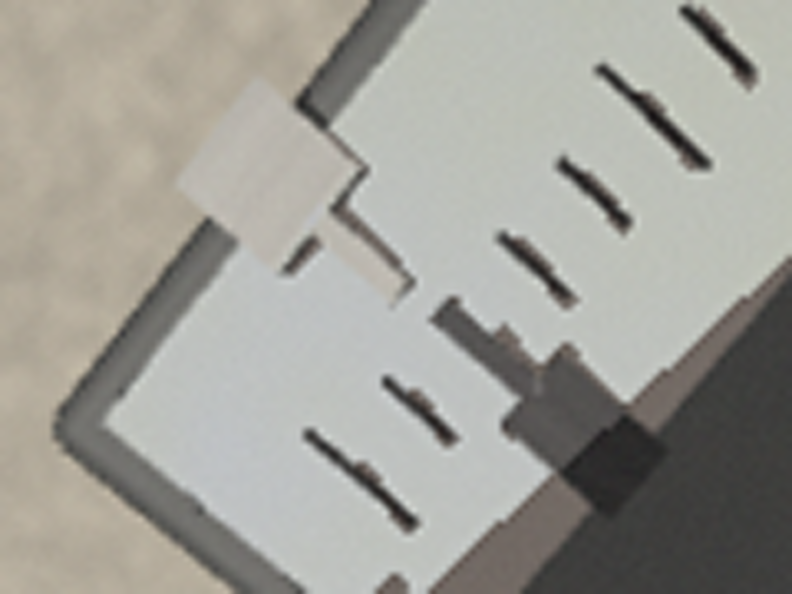

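Run:
```python
from h import *
for deg in (6.9,7.3):
    a=np.radians(deg);yv=np.array([-np.sin(a),np.cos(a),0])
    s=lambda u,v,z:(p2w("w5",u,v,z)@yv*1e3).round(2)
    print(deg,"ptr",s(445,308,.039),s(445,308,.041),"mark",s(400,290,.041),s(400,290,.0465), "clamp ctr", s(272,170,.046),"ptr body",s(560,390,.043))
```

```text
6.9 ptr -3.67 -3.72 mark -1.97 -2.14 clamp ctr -2.63 ptr body -5.39
7.3 ptr -8.44 -8.49 mark -6.78 -6.95 clamp ctr -7.56 ptr body -10.05
```

Run:
```python
from h import *
p=np.array(readout.get_eef_pos()); 
env.move_straight([p[0]-.003,p[1]-.08,.30]); env.move_straight([p[0]-.003,p[1]-.08,.233],speed=.1,max_force=15)
effector.set_gripper(0.0)
j=np.array(readout.get_q())
for d in (.04,.04): j[5]+=d; env.move_joints(j)
effector.set_gripper(0.05)
env.move_straight([p[0]-.003,p[1]-.08,.30],speed=.1); env.move_straight([*p[:2],.30])
shot("wrist","w6",(247,65,367,155),6.6); print(readout.get_time())
```

```text
17.7833
```

View pics/w6.png

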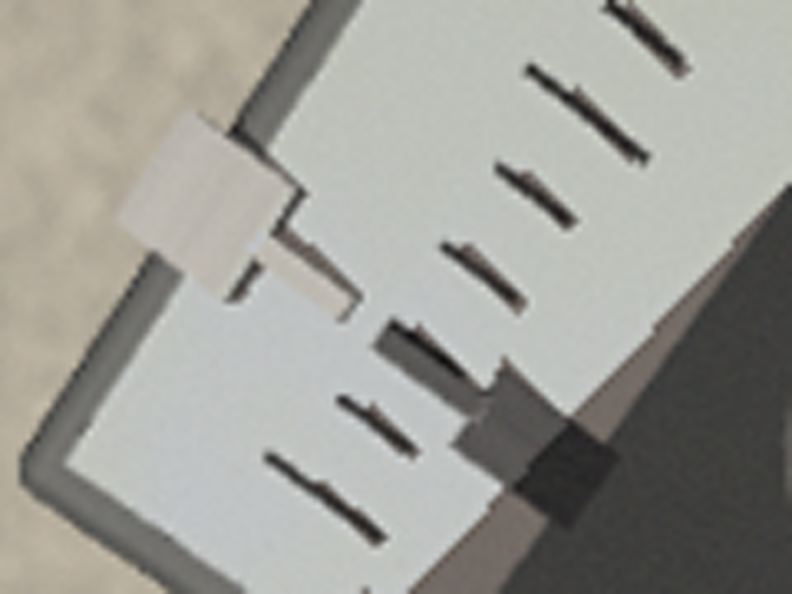

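Run:
```python
from h import *
p=np.array(readout.get_eef_pos()); env.move_straight([p[0],p[1],.36]); effector.set_gripper(0)
a=np.radians(34); d=np.array([np.cos(a),np.sin(a),0]); c=np.array([.446,.254,0]); q=quat(a)
env.movep(c-.10*d+[0,0,.38],q); env.move_straight(c-.10*d+[0,0,.29])
print(env.move_straight(c+.045*d+[0,0,.29],speed=.08,max_force=25),readout.get_ft_force().round(1),readout.get_eef_pos())
env.sleep(.5)
env.move_straight(c-.02*d+[0,0,.38]); effector.set_gripper(.06)
env.movep([.52,-.08,.42],quat(np.radians(-28)))
shot("scene","s2",None,1.25); print(readout.get_time())
```

```text
False [-1.  -0.3  0.6] [0.48309052 0.27903565 0.29001614]
26.0083
```

View pics/s2.png

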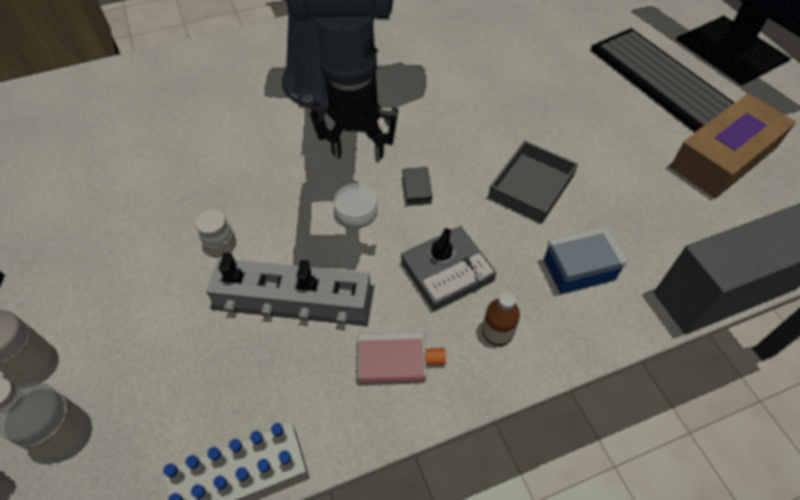

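Run:
```python
from h import *
env.movep([.535,-.225,.42],quat(np.radians(-28)))
shot("wrist","w7",None,1.25)
W=np.array([p2w("s2",u,v,.04) for u,v in [(528,144),(577,163),(541,213),(490,183)]]);print(W.round(3).tolist(),W.mean(0))
```

```text
[[0.431, 0.334, 0.04], [0.521, 0.405, 0.04], [0.612, 0.265, 0.04], [0.501, 0.206, 0.04]] [0.51645149 0.30252996 0.04      ]
```

View pics/w7.png

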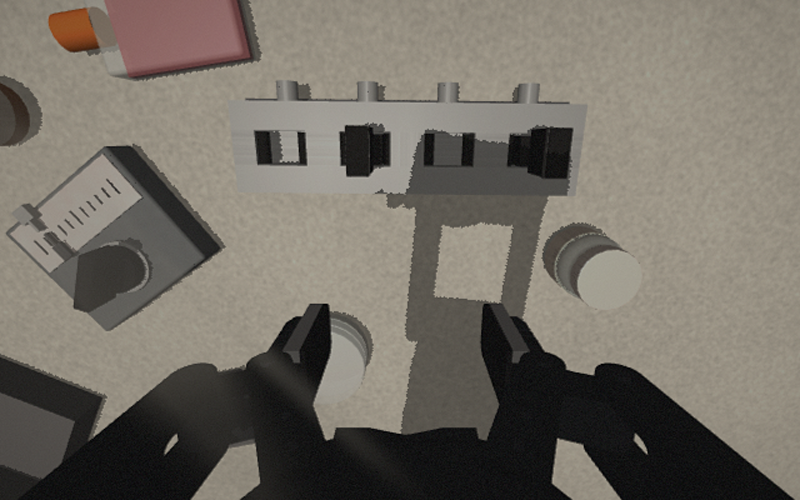

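Run:
```python
from h import *
f=lambda u,v,z:p2w("w7",u,v,z)
C=np.array([f(231,103,.06),f(587,105,.06),f(577,194,.06),f(238,192,.06)]);print(C.mean(0),np.linalg.norm(C-np.roll(C,-1,0),axis=1))
ang=lambda d:np.degrees(np.arctan2(-d[0],d[1]))
print("yaw",ang(C[0]-C[1]),ang(C[3]-C[2]))
p3,p1=f(281,148,.06),f(449,149,.06);print(p3,p1,np.linalg.norm(p3-p1),ang(p3-p1))
d=(p3-p1)/.14
b2,b0=f(359,151,.116),f(558,153,.116);print("bungs",b2,b0,np.linalg.norm(b2-b0),ang(b2-b0))
print("ports pred 2,0", p1+d*.07, p1-d*.07)
```

```text
[ 0.58760677 -0.25481132  0.06      ] [0.28750328 0.0719158  0.29175869 0.07180242]
yaw -28.292321924424247 -28.32287660657643
[ 0.63874742 -0.16187377  0.06      ] [ 0.57234703 -0.2851005   0.06      ] 0.13997799415656803 -28.31788610880244
bungs [ 0.60478566 -0.22480515  0.116     ] [ 0.53883458 -0.3460398   0.116     ] 0.13801226032638225 -28.54598375282658
ports pred 2,0 [ 0.60554722 -0.22348714  0.06      ] [ 0.53914683 -0.34671387  0.06      ]
```

```bash
cat >> h.py <<'E'
YAW=np.radians(-28.3)
def rq(r): q=r.as_quat(); return np.r_[q[3],q[:3]]
R0=R.from_euler('z',YAW)*R.from_euler('x',np.pi)
ax=np.array([np.cos(YAW),np.sin(YAW),0])
def st(tag): print(tag,readout.get_ft_force().round(1),"w",round(readout.get_grip_width()*1e3,1),"g",round(readout.get_grasp_force(),1),"t",round(readout.get_time(),1))
def grasp(x,y,z=.098):
    effector.set_gripper(.05)
    env.movep([x,y,.36],rq(R0)); print("hit",env.move_straight([x,y,z+.155],speed=.12,max_force=12)); effector.set_gripper(0); st("grip")
def walk(x,y,z=.098,rise0=0,rise1=.028,step=.0035,A=.17):
    L=z+.155-.05; n=int(np.ceil((rise1-rise0)/step)); s=1; r=rise0
    def go(th,r):
        Q=R.from_rotvec(ax*th); env.move_straight(np.array([x,y,.05])+Q.apply([0,0,L+r]),rq(Q*R0),speed=.08)
    for i in range(n):
        if i: go(0,r+step/2)
        go(s*A,r+step*(1 if i else .5)); r+=step*(1 if i else .5); s=-s
        st(f"rise {r*1e3:.1f}")
        if readout.get_grip_width()<.008: print("LOST"); return False
    go(0,r); st("end"); return True
E
python3 - <<'E'
from h import *
x,y=.6052,-.2240
grasp(x,y)
if walk(x,y):
    p=np.array(readout.get_eef_pos()); print(env.move_straight([x,y,.30],speed=.05,max_force=12)); st("lift")
shot("wrist","w8",None,1.0)
E
```

```text
hit False
grip [-0.5  2.5  4.4] w 15.5 g 60.1 t 28.9
rise 1.8 [-0.4  3.2  8. ] w 15.4 g 60.4 t 29.4
rise 5.2 [ 5.3 -2.1 -5.7] w 15.1 g 59.1 t 30.6
rise 8.8 [ 4.1  2.5 -1.8] w 15.5 g 59.8 t 31.8
rise 12.2 [ 4.5 -1.5 -8.2] w 15.5 g 59.5 t 33.0
rise 15.8 [1.4 0.6 1.6] w 15.0 g 60.8 t 34.2
rise 19.2 [ 0.9  0.4 -1.7] w 14.8 g 60.6 t 35.5
rise 22.8 [3.2 8.5 8.2] w 15.5 g 61.7 t 36.7
rise 26.2 [-1.1 -4.6  0.4] w 15.5 g 60.8 t 38.0
end [-0.2  0.5 -1.2] w 15.2 g 60.8 t 38.6
False
lift [-0.3  0.7 -0.8] w 15.1 g 60.8 t 39.2
```

View pics/w8.png

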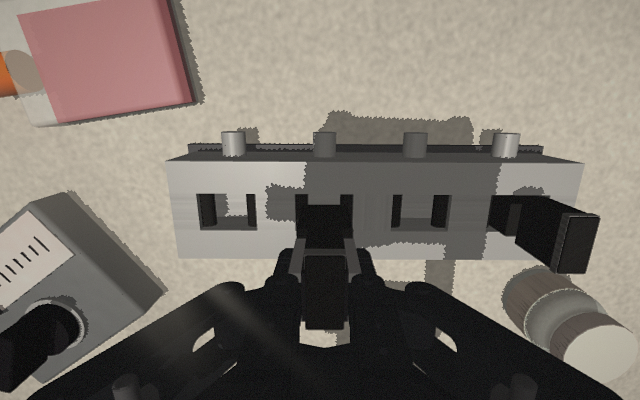

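```bash
cat >> h.py <<'E'
def tray_shift():
    ref=cv2.resize(cv2.imread("pics/s2.png"),(640,400),interpolation=cv2.INTER_AREA); c=cams.read_camera("scene")["color"][...,::-1].copy()
    t=ref[110:180,385:470]; m=cv2.matchTemplate(c,t,cv2.TM_CCOEFF_NORMED)
    _,v,_,l=cv2.minMaxLoc(m); print("tray match",round(v,3),l[0]-385,l[1]-110)
    return v,l[0]-385,l[1]-110
def place(x,y,off=0,zoff=0):
    a=np.radians(34.5); q=quat(a); u=np.array([np.cos(a-np.pi/2),np.sin(a-np.pi/2)])
    x,y=np.array([x,y])+off*u
    env.movep([x,y,.38],q); st("over tray")
    print("touch",env.move_straight([x,y,.226+zoff],speed=.06,max_force=5),readout.get_eef_pos()[2]); effector.set_gripper(.04)
    env.move_straight([x,y,.38],speed=.15); st("up")
E
python3 - <<'E'
from h import *
p=readout.get_eef_pos(); env.move_straight([p[0],p[1],.40]); st("hi")
v,_,_=tray_shift()
if v>.9: pass
E
```

```text
hi [ 0.1 -0.3 -1.6] w 15.2 g 60.8 t 40.1
tray match 0.99 9 6
```

Run:
```python
from h import *
P=[(528,144),(577,163),(541,213),(490,183)]
W=np.array([p2w("s2",u+11.25,v+7.5,.04) for u,v in P]); x,y=W.mean(0)[:2]; print(x,y)
place(x,y,.035)
tray_shift()
env.movep([.46,.24,.42],quat(np.radians(34.5)))
shot("wrist","w9",None,1.0)
np.save("tray.npy",[x,y])
```

```text
0.5437959447324813 0.3141386851451628
over tray [ 0.5 -0.9 -0.9] w 15.2 g 60.8 t 42.0
touch True 0.22892538289262537
up [ 0.8 -0.5 -0.5] w 39.9 g 0.0 t 45.8
tray match 0.866 9 5
```

View pics/w9.png

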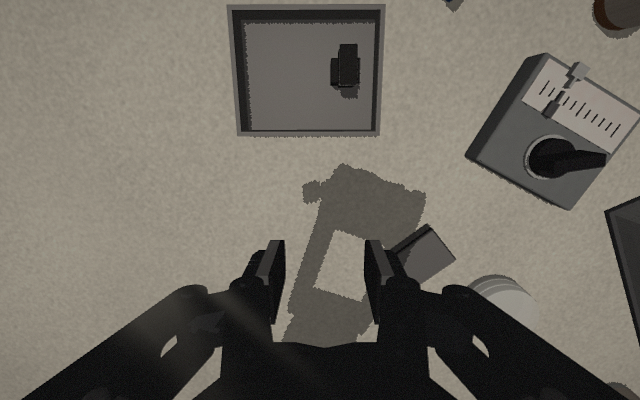

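Run:
```python
from h import *
W=np.array([p2w("w9",u,v,.04) for u,v in [(228,5),(385,5),(380,135),(238,137)]]);print(W.mean(0),np.load("tray.npy"))
np.save("tray.npy",W.mean(0)[:2])
env.movep([.50,-.2,.42],rq(R0))
x,y=.539,-.3463
grasp(x,y)
if walk(x,y):
    print(env.move_straight([x,y,.30],speed=.05,max_force=12)); st("lift")
    env.move_straight([x,y,.40]); st("hi"); tray_shift()
```

```text
[0.5386585  0.31593055 0.04      ] [0.54379594 0.31413869]
hit False
grip [-0.3  0.6  4.8] w 15.4 g 60.3 t 50.5
rise 1.8 [-1.2  3.   9.3] w 15.6 g 60.7 t 51.0
rise 5.2 [ 3.  -2.1 -6.3] w 15.2 g 59.6 t 52.2
rise 8.8 [ 4.4 -2.7 -4.4] w 15.1 g 59.7 t 53.4
rise 12.2 [ 2.6 -3.5 -6. ] w 15.5 g 59.7 t 54.6
rise 15.8 [ 1.6 -1.5 -2.9] w 15.3 g 60.1 t 55.9
rise 19.2 [-3.7  1.3  6.3] w 15.3 g 61.5 t 57.1
rise 22.8 [ 3.3  4.6 11.6] w 15.3 g 62.3 t 58.3
rise 26.2 [-0.7 -4.2  2. ] w 15.9 g 61.0 t 59.6
end [-0.7  0.6 -1.1] w 15.4 g 60.9 t 60.2
False
lift [-0.  -0.2 -0.1] w 15.6 g 60.9 t 60.8
hi [-0.1  0.2 -0.4] w 15.0 g 60.9 t 61.6
tray match 0.946 9 6
```

Run:
```python
from h import *
place(*np.load("tray.npy"),-.035)
env.movep([.46,.20,.42],quat(np.radians(20)))
shot("wrist","wa",None,1.0)
env.movep([.35,-.25,.42],quat(0)); shot("scene","sa",None,1.25); print(readout.get_time())
a=cv2.imread("pics/wa.png");b=cv2.imread("pics/sa.png")[80:420,180:660]
b=cv2.resize(b,(640,453)); cv2.imwrite("pics/fin.png",cv2.resize(np.vstack([a[:270],b]),(480,542)))
```

```text
over tray [ 0.2  0.  -0.1] w 15.2 g 60.7 t 64.1
touch True 0.22893119374253795
up [-0.2 -0.9 -0.7] w 40.0 g 0.0 t 68.0
70.4417
```

View pics/fin.png

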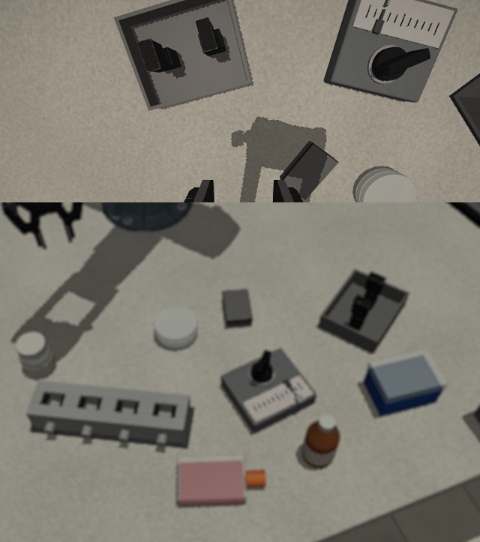

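All four ports are empty, both bungs stand in the tray, nothing has been knocked over, and the pointer is at the mark.

```bash
python3 -c "
from h import *
print(order.finish_job())"
```

```text
the job is handed in; nothing more can be done
None
```

The job is done and handed in at about 70 s: the pointer is at the marker, the tray is on its base, both bungs present (ports 0 and 2) were rocked out and stand in the tray, and the last pictures show nothing knocked over.

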